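# Check the bench fume filter against the light panel

### The job

Swing the cover flap of the white fume filter box fully up and leave it open, draw the blue-framed filter straight up out of its slot, and hold it still and upright, tab on top, in front of the lit face of the light panel: centred on the face, square to it, a few centimetres off and not touching it. Finish while still holding the filter there. Leave the red-framed filter in its slot, and do not disturb the jar, the tray or the upright black sleeve.

Things in the scene. Friction and masses are not known exactly. Their poses are not given: they have to be found in the camera images.
- unit: white fume filter box with black louvres, fixed, 160 (x) x 130 (y) x 130 mm high without its flap. Origin: centre of its underside; z up; -x is the flap's handle side, roughly towards the robot (turned up to 17 degrees), +x the hinge side. Left or right of the panel. Under the flap a black deck 88 mm above the bench has two slots along y, at x = -36 and +24 mm, y = 0; walls 6 mm thick around it.
- flap (a joint): angle of the grey cover flap (plate 160 x 130 x 6 mm): 0 = shut, level on the box's top; 1.75 rad = fully open at its stop, a little past upright. It hinges at the box's +x edge; the handle edge rises and swings towards the unit's +x. Stiff hinge (0.16 N m): the flap stays at any angle where it is left. Starts shut or up to 0.12 rad ajar.
- flap_handle (a point): middle of the orange round handle bar on the flap: 10 mm thick, 70 mm long, parallel to the hinge, on posts at its ends, axis 40 mm above the flap's outer face, 15 mm in from its free edge. With the flap shut it is at x = -65, y = 0, z = 176 mm in the unit's frame. The bar can turn between the finger pads as the flap swings.
- flap_hinge (a point): middle of the flap's hinge line, at x = +80, y = 0, z = 130 mm in the unit's frame; its axes are those of the unit. The handle bar goes round it (145 mm along the flap, 46 mm off its underside).
- filter: the filter to present: grey pleated plate, blue frame, loose, 0.08 to 0.17 kg; plate 12 (x) x 90 (y) x 75 mm high, in the middle of its top a blue grip tab 10 (x) x 36 (y) x 30 mm high. Origin: centre of the plate's lower edge; z up to the tab; x square to its faces. Starts upright in either slot, 2 mm loose all round, axes along the unit's, lower edge 20 mm and tab top 125 mm above the bench.
- filter_centre (a point): centre of the blue filter's plate, 37.5 mm above its origin, 67.5 mm below the tab's top; axes as the filter's.
- spare: the other filter, same shape and size, with red frame and tab; stands in the other slot and stays there.
- panel: upright light panel, fixed: black-edged slab 20 thick (x) x 170 wide (y) x 150 mm high, from 20 to 170 mm above the bench. Origin on the bench straight below the lit face, which looks to the panel's +x, away from the robot, turned up to 17 degrees either way. Its steel foot is behind and under the slab, reaching 15 mm out before the face, 10 mm high.
- panel_face (a point): centre of the lit face (150 x 130 mm), 95 mm above the bench; x points out of the face, z up.
- jar: small closed pale jar with a white cap, 48 mm across, 60 mm high, loose; origin at the centre of its underside. Leave it.
- tray: empty blue open parts tray, 100 x 80 x 30 mm high, loose; origin at the centre of its underside. Leave it.
- sleeve: small black end sleeve standing upright, 22 mm across, 42 mm high, loose; origin at the centre of its underside. Leave it.

How it is judged:
By the outcome, as a careful person would: the job done as asked, in the order asked, and still so for the second after the job is handed in, while the arm keeps its last pose, push and grip.
It also fails if it takes over 58 s, if anything falls off the work surface, if the arm or the gripper's body presses on something with over 40 N, if the wrist force passes 120 N, or if a joint passes its speed limit or range.

### The arm

A 6-joint arm with a two-finger parallel gripper is mounted at the origin on the work surface. World frame = base frame: x ahead of the robot, y to its left, z up, the work surface at z = 0. Lengths are in m, angles in rad, forces in N, time in s.
With the tool pointing down it reaches from about 0.3 to 0.875 m from the base axis. Payload 4.2 kg.
Tool frame: the origin (TCP) lies midway between the tips of the shut fingers; the grasp point (between the pads) lies 19 mm behind it (ctrl.hold_point_z is the distance from the TCP to the grasp point, in m); z points along the fingers, y is the line along which they close (so a half turn about z gives the same grasp; the last joint's range is limited). The gripper opens to 85 mm and grips with 20 to 120 N. Pads are 22 mm wide; open, the fingers measure 114 mm over their backs; the gripper's body (76 mm by 85 mm) begins 54 mm behind the grasp point. The pads swing forward as they close: fully open they stand 13 mm farther back than shut.
Start: joints at [-1.333, 0.32, 1.565, -0, 1.257, -0.02], TCP at [0.147, -0.556, 0.231] pointing down, gripper open.
Joint ranges: [-3.11, 3.11], [-0.84, 2.01], [0.21, 2.61], [-1.34, 4.49], [0.05, 2.63], [-2.56, 2.56]. Speed limits (rad/s): [2.57, 2.57, 3.14, 3.14, 3.14, 3.14].

### API

Orientations are given as a rotation vector (axis times angle).
In Python, from bench import ctrl gives the robot as it stands. The module is installed in compiled form; this text tells all that it offers.
- The arm moves only by the tool apply_moves, never from a script. Its argument "targets" is a list of rows, each a list of 7 numbers: the shift along the tool's x, y, z in units of 50 mm (1.0 is 50 mm), then the turn, a rotation vector about the tool's x, y, z in units of 6 degrees (1.0 is 6 degrees), then the finger opening in mm, from 0 to 85.4. In form: [[tx, ty, tz, rx, ry, rz, fingers], ...]. A call has 1 to 8 rows; each row shifts and turns the commanded pose from where the row before left it, along the tool's axes as they then stand; what a row does not reach is not made up. A row lasts 1/10 s, in which the tool goes at most 50 mm and 8.59 degrees, less where a joint would pass 70% of its speed; a pose out of reach is approached as far as the arm can. A call is refused whole if a number of a shift passes 1 or a number of a turn 1, either way. A call with a gripper value outside its range is refused whole. The fingers move at their own pace and stop on an object; "squeeze" is the grip in N (left out, the last holds). Time passes only in rows, so rows that do not move let the fingers close. It gives the time, the measured TCP pose, the force, the opening and the grip force at its end, in the units of the state.
- ctrl.sense(): the state, without advancing time (a new reading comes with each control period).
- ctrl.read_camera(name): name is "scene" or "top" or "wrist"; returns the picture (420x560x3 uint8, red, green, blue); there is no depth.
- ctrl.camera_model(name): a dict with "fx", "fy", "cx", "cy" (pixels), "distortion" ([k1, k2, p1, p2, k3] as OpenCV has them; the pictures are not rectified), "R" (3x3) and "t" (3): a world point X has camera coordinates R X + t. Camera axes: x right, y down, z forward; pixel columns grow to the right and rows downward; lengths in m; the calibration is good to about 2 mm. A picture is of the moment at which its call begins: read the wrist's pose just before it. camera_model takes no time and is no camera call; for the wrist camera it gives the pose at the moment of the call.
- ctrl.sign_off(): hands the job in; it is judged then, once.
Trained networks look in the newest picture that a camera, given by its name, has taken for a name from the list of things; names that differ only in an ending like _2 or _b are one class to them, and where a whole thing is asked for, a point or a joint stands for the part that bears it (a point fixed in the world has none). Each returns a list of dicts, best first, with "p" (0 to 1); they miss things now and then, are a little off and sometimes report something else, mostly with a low value. They report only what shows in the picture. A call takes as long as a camera call.
- ctrl.find_in(camera, thing): "rect" ([left, top, right, bottom] in pixels, round what is visible of it).
- ctrl.trace(camera, thing): "pixels" (420x560 bool, what is visible of it) and "rect" ([left, top, right, bottom] in pixels, round what is visible of it).
The state is a dict: "clock": time; "q": joint angles; "joint_velocities": joint speeds; "joint_torque": joint torques, N m; "eef_pos": TCP position; "orientation": TCP orientation; "ft_force": force on the tool from outside, world axes, zero at the start; "moment": the same for the moment, N m; "grip_width": finger opening in m; "finger_force": force on a finger pad.
Only numpy, scipy, OpenCV 4.12 (cv2) and the standard library are available. Lean on these libraries where they do the work, as an engineer would, in place of code of your own. Each camera call takes 0.05 s, during which the arm holds its last target. There are 200 camera calls.

## Working session

There is one attempt and no reset: what is moved stays moved. The work goes in short steps, Python scripts to look and compute and a tool call to move; the robot and the scene stay as the last step left them, time stands still between calls to the robot, and variables do not carry over. Pictures are saved under pics/ and viewed, at most 10 in all, crops included, and the job is handed in when it is done.

Besides the shell and the picture viewer there is one more tool, called after "Emit:" by a JSON object that holds its "op" and its "data". apply_moves: Moves the arm, as the interface text tells. Its arguments: {"type":"object","properties":{"targets":{"type":"array"},"squeeze":{"type":"number"}},"required":["targets"]}

```bash
mkdir -p pics; cat > h.py <<'E'
import numpy as np, cv2
from bench import ctrl
from scipy.spatial.transform import Rotation as Ro
def cam(n):
    m=ctrl.camera_model(n); K=np.array([[m['fx'],0,m['cx']],[0,m['fy'],m['cy']],[0,0,1.]])
    return K,np.array(m['distortion'],float),np.array(m['R']),np.array(m['t'])
def proj(c,X):
    K,d,R,t=c; return cv2.projectPoints(np.atleast_2d(np.array(X,float)),cv2.Rodrigues(R)[0],t,K,d)[0][:,0]
def ray(c,uv):
    K,d,R,t=c; p=cv2.undistortPoints(np.array([[uv]],float),K,d)[0,0]
    v=R.T@np.array([p[0],p[1],1]); return -R.T@t, v/np.linalg.norm(v)
def onz(c,uv,z):
    o,v=ray(c,uv); return o+v*(z-o[2])/v[2]
def tri(obs):
    A=np.zeros((3,3));b=np.zeros(3);P=[]
    for c,uv in obs:
        o,v=ray(c,uv);M=np.eye(3)-np.outer(v,v);A+=M;b+=M@o;P.append((M,o))
    X=np.linalg.solve(A,b); return X,[np.linalg.norm(M@(X-o)) for M,o in P]
def snap(n,f):
    im=ctrl.read_camera(n); cv2.imwrite('pics/'+f,im[:,:,::-1]); return im
E
python3 - <<'E'
from h import *
a=snap('scene','s0.png');b=snap('top','t0.png');
cv2.imwrite('pics/st0.png',np.vstack([a,b])[:,:,::-1][::1])
for n in('scene','top'):
    c=cam(n);print(n,(-c[2].T@c[3]).round(3),c[0].round(0).tolist())
    for th in('unit','flap','flap_handle','filter','spare','panel','jar','tray','sleeve'):
        r=ctrl.find_in(n,th);print(th,[(round(x['p'],2),np.round(x['rect']).tolist()) for x in r[:2]])
print(ctrl.sense())
E
```

```text
scene [ 0.978 -0.405  0.549] [[411.0, 0.0, 284.0], [0.0, 411.0, 216.0], [0.0, 0.0, 1.0]]
unit [(0.77, [288.0, 137.0, 391.0, 256.0]), (0.59, [292.0, 141.0, 388.0, 202.0])]
flap [(0.56, [290.0, 138.0, 388.0, 202.0])]
flap_handle [(0.55, [293.0, 141.0, 388.0, 202.0])]
filter []
spare []
panel [(0.58, [128.0, 210.0, 236.0, 334.0]), (0.45, [229.0, 211.0, 240.0, 248.0])]
jar [(0.58, [229.0, 211.0, 240.0, 247.0])]
tray []
sleeve [(0.81, [356.0, 282.0, 365.0, 306.0])]
top [ 0.38  -0.001  0.895] [[432.0, 0.0, 282.0], [0.0, 432.0, 214.0], [0.0, 0.0, 1.0]]
unit [(0.85, [132.0, 176.0, 227.0, 282.0]), (0.34, [324.0, 228.0, 428.0, 281.0])]
flap [(0.56, [131.0, 174.0, 221.0, 277.0])]
flap_handle [(0.82, [132.0, 177.0, 220.0, 277.0])]
filter []
spare []
panel [(0.77, [324.0, 225.0, 430.0, 283.0])]
jar [(0.64, [269.0, 289.0, 296.0, 317.0])]
tray [(0.57, [257.0, 190.0, 296.0, 242.0])]
sleeve []
{'clock': 1.0, 'q': array([-1.33297727e+00,  3.19599448e-01,  1.56445593e+00,  1.65447172e-05,
        1.25740305e+00, -1.99760514e-02]), 'joint_velocities': array([ 0.00052288, -0.00073186, -0.00139431,  0.00062868, -0.00104829,
        0.00031491]), 'joint_torque': array([-2.02453862e-04, -4.15423822e+01, -2.34423691e+01,  1.36684912e-05,
        3.69070688e-05, -9.76672396e-06]), 'eef_pos': array([ 0.14662268, -0.55602693,  0.2313554 ]), 'orientation': array([3.11540105e+00, 4.03798337e-01, 4.74948351e-05]), 'ft_force': array([-0.46002968,  0.12141212, -0.44549742]), 'moment': array([ 0.01624043,  0.02809933, -0.0478649 ]), 'finger_force': 0.0, 'grip_width': 0.08544879224438864}
```

View pics/s0.png

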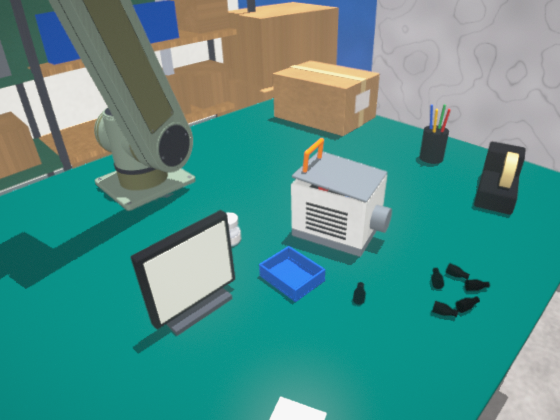

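View pics/t0.png

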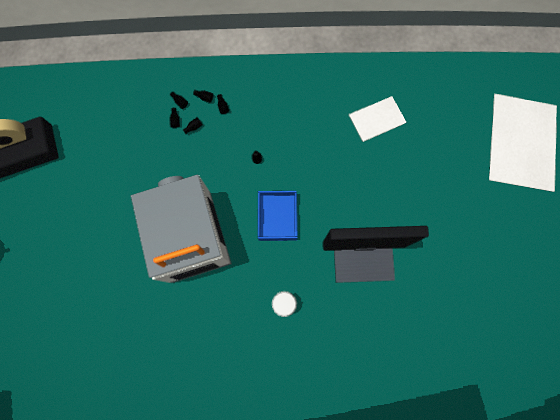

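The scene view shows the unit at (340,200) with its orange handle at (314,153). The panel is at (190,270), the tray at (292,272), the sleeve at (359,292) and the jar at (232,230). In the top view the unit is at (180,230) with the handle from (155,262) to (203,248), and the panel slab runs (325–428, 237). Next I'll measure.

```bash
python3 - <<'E'
from h import *
a=cv2.imread('pics/s0.png');b=cv2.imread('pics/t0.png')
def m(im,box):
    h=cv2.cvtColor(im,cv2.COLOR_BGR2HSV);k=cv2.inRange(h,(7,170,120),(18,255,255));z=np.zeros_like(k);l,t,r,bt=box;z[t:bt,l:r]=k[t:bt,l:r];return z
for im,box in((a,(285,125,345,190)),(b,(130,230,225,285))):
    k=m(im,box);ys,xs=np.nonzero(k);print(len(xs),xs.min(),xs.max(),ys.min(),ys.max(),cv2.minAreaRect(np.c_[xs,ys].astype(np.float32)))
r=lambda im,x,y,w,h:cv2.resize(im[y:y+h,x:x+w],(400,300),interpolation=cv2.INTER_CUBIC)
o=np.vstack([np.hstack([r(a,280,130,120,90),r(b,120,195,120,90)]),np.hstack([r(a,120,205,160,120)[:, :],r(b,310,200,132,99)])])
cv2.imwrite('pics/c0.png',o)
E
```

```text
138 304 322 140 171 ((312.2684326171875, 154.71615600585938), (13.890049934387207, 34.31085968017578), 46.97493362426758)
286 154 203 245 266 ((178.04660034179688, 255.564208984375), (10.840728759765625, 49.13459777832031), 72.47443389892578)
```

View pics/c0.png

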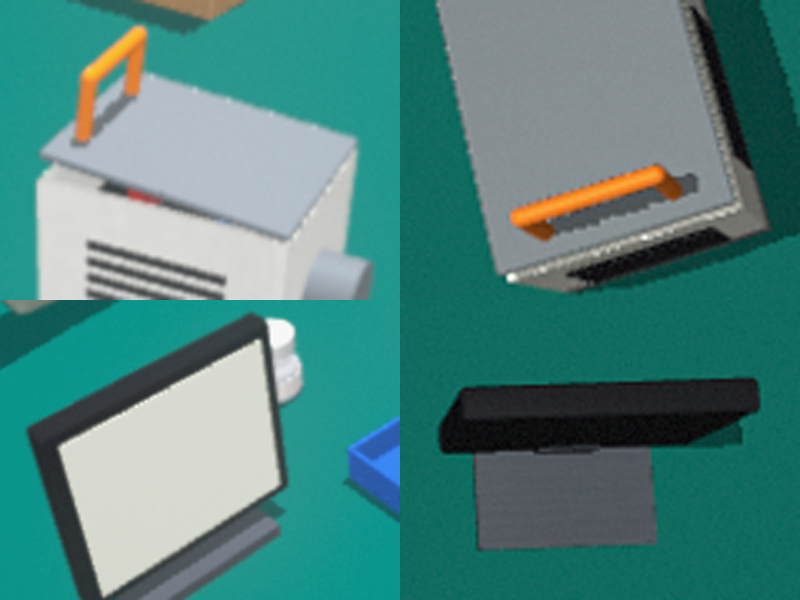

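```bash
cat > fit.py <<'E'
from h import *
from scipy.optimize import least_squares
S=cam('scene');T=cam('top')
def Rz(a):return Ro.from_euler('z',a).as_matrix()
def flapP(s,t,n):return lambda th:np.array([80-s*np.cos(th)+n*np.sin(th),t,130+s*np.sin(th)+n*np.cos(th)])/1e3
UO=[(flapP(145,-35,46),S,(306.1,152.8)),(flapP(145,35,46),S,(321.4,140.8)),(flapP(145,35,46),T,(155.4,260.1)),(flapP(145,-35,46),T,(198,247.2)),
(flapP(0,65,6),S,(386.5,171.4)),(flapP(0,-65,6),S,(367,201.4)),(flapP(160,-65,6),S,(292.9,175.9)),(flapP(160,65,6),T,(150,276.6)),(flapP(160,-65,6),T,(220.5,256.8)),(flapP(0,65,6),T,(133,196)),(flapP(0,-65,6),T,(200,177))]
def fu(p):
    return np.concatenate([proj(c,Rz(p[2])@f(p[3])+[p[0],p[1],p[4]])[0]-uv for f,c,uv in UO])
if __name__=='__main__':
    r=least_squares(fu,[.4,.2,.2,.05,0],loss='soft_l1');print('unit',r.x.round(4));print(r.fun.reshape(-1,2).round(1).tolist())
    for i,j in((0,3),(1,2)):print(tri([(S,UO[i][2]),(T,UO[j][2])]))
    PO=[((0,-75,160),(144,263)),((0,75,160),(224.8,220.2)),((0,75,30),(232.8,279)),((0,-75,30),(161.2,323.8))]
    def fp(p):return np.concatenate([proj(S,Rz(p[2])@(np.array(X)/1e3)+[p[0],p[1],p[3]])[0]-uv for X,uv in PO])
    q=least_squares(fp,[.36,-.17,0,0]);print('panel',q.x.round(4),q.fun.reshape(-1,2).round(1).tolist())
    for X in((0,85,170),(0,-85,170),(-20,-85,170),(-20,85,170)):print(X,proj(T,Rz(q.x[2])@(np.array(X)/1e3)+[q.x[0],q.x[1],0]))
E
python3 fit.py
```

```text
unit [ 0.5232  0.19    0.2757  0.1092 -0.0026]
[[-0.0, 0.9], [-0.3, -0.2], [1.1, -0.1], [-0.8, 0.4], [0.4, 1.0], [-1.7, 0.6], [-2.3, -1.0], [-1.0, 1.4], [0.6, -0.9], [-1.4, -0.7], [-0.7, -2.3]]
(array([0.47643359, 0.13880746, 0.19134927]), [np.float64(0.0005599601554066713), np.float64(0.0005599601554067614)])
(array([0.45646447, 0.20940446, 0.18797283]), [np.float64(0.0004549315882157057), np.float64(0.00045493158821580836)])
panel [ 0.5109 -0.168  -0.0022  0.0038] [[-0.5, 0.5], [0.3, 0.1], [-0.1, -0.5], [0.2, -0.2]]
(0, 85, 170) [[330.21613    224.99962933]]
(0, -85, 170) [[428.61272533 222.44933573]]
(-20, -85, 170) [[429.67369956 233.92937026]]
(-20, 85, 170) [[330.76249606 236.59020209]]
```

```bash
cat >> h.py <<'E'
def pose():
    s=ctrl.sense();return np.array(s['eef_pos']),Ro.from_rotvec(s['orientation'])
def down(yaw_y): # tool pointing down, tool y at world angle yaw_y
    y=np.array([np.cos(yaw_y),np.sin(yaw_y),0]);z=np.array([0,0,-1.]);return Ro.from_matrix(np.c_[np.cross(y,z),y,z])
def rows(way,start=None,f=85,polar=False):
    # way: list of (pos, Rotation, n); prints rounded rows, tracking rounding
    p,R=start or pose();out=[]
    for P,Q,n in way:
        p0,R0=p,R;dR=(R0.inv()*Q).as_rotvec()
        for i in range(1,n+1):
            s=i/n
            if polar:
                g=lambda v:(np.hypot(v[0],v[1]),np.arctan2(v[1],v[0]))
                a,b=g(p0),g(P);r=a[0]+s*(b[0]-a[0]);t=a[1]+s*(b[1]-a[1]);w=np.array([r*np.cos(t),r*np.sin(t),p0[2]+s*(P[2]-p0[2])])
            else: w=p0+s*(np.array(P)-p0)
            tr=np.round(R.inv().apply(w-p)/.05,2);ro=np.round((R.inv()*R0*Ro.from_rotvec(s*dR)).as_rotvec()/np.radians(6),2)
            p=p+R.apply(tr*.05);R=R*Ro.from_rotvec(ro*np.radians(6));out.append([*(tr+0.).tolist(),*(ro+0.).tolist(),f])
    for i in range(0,len(out),8):print(out[i:i+8])
    print('end',p.round(4),R.as_rotvec().round(3));return p,R
E
python3 -c "
from h import *
rows([((.4664,.1741,.275),down(.2757),20)],polar=True)"
```

```text
[[0.95, -0.12, -0.04, 0.0, 0.0, -0.76, 85], [0.95, -0.12, -0.05, 0.0, 0.0, -0.76, 85], [0.94, -0.12, -0.04, 0.0, 0.0, -0.76, 85], [0.93, -0.13, -0.04, 0.0, 0.0, -0.75, 85], [0.92, -0.13, -0.05, 0.0, 0.0, -0.76, 85], [0.92, -0.13, -0.04, 0.0, 0.0, -0.76, 85], [0.91, -0.14, -0.05, 0.0, 0.0, -0.76, 85], [0.91, -0.14, -0.04, 0.0, 0.0, -0.76, 85]]
[[0.9, -0.15, -0.04, 0.0, 0.0, -0.76, 85], [0.89, -0.14, -0.05, 0.0, 0.0, -0.76, 85], [0.88, -0.15, -0.04, 0.0, 0.0, -0.75, 85], [0.88, -0.16, -0.04, 0.0, 0.0, -0.76, 85], [0.86, -0.16, -0.05, 0.0, 0.0, -0.76, 85], [0.87, -0.15, -0.04, 0.0, 0.0, -0.76, 85], [0.85, -0.17, -0.05, 0.0, 0.0, -0.76, 85], [0.85, -0.16, -0.04, 0.0, 0.0, -0.76, 85]]
[[0.84, -0.17, -0.04, 0.0, 0.0, -0.76, 85], [0.83, -0.17, -0.05, 0.0, 0.0, -0.75, 85], [0.83, -0.17, -0.04, 0.0, 0.0, -0.76, 85], [0.82, -0.18, -0.04, 0.0, 0.0, -0.76, 85]]
end [0.4664 0.1741 0.2748] [ 1.895  2.505 -0.   ]
```

Emit:
{"op": "apply_moves", "data": {"targets": [[0.95,-0.12,-0.04,0,0,-0.76,85],[0.95,-0.12,-0.05,0,0,-0.76,85],[0.94,-0.12,-0.04,0,0,-0.76,85],[0.93,-0.13,-0.04,0,0,-0.75,85],[0.92,-0.13,-0.05,0,0,-0.76,85],[0.92,-0.13,-0.04,0,0,-0.76,85],[0.91,-0.14,-0.05,0,0,-0.76,85],[0.91,-0.14,-0.04,0,0,-0.76,85]]}}

```text
clock: 1.8
eef_pos: [0.4364, -0.3258, 0.249]
orientation: [2.83, 1.362, 0.001]
ft_force: [0.2, 0.0, -0.3]
grip_width: 0.085
finger_force: 0.0
```

Emit:
{"op": "apply_moves", "data": {"targets": [[0.9,-0.15,-0.04,0,0,-0.76,85],[0.89,-0.14,-0.05,0,0,-0.76,85],[0.88,-0.15,-0.04,0,0,-0.75,85],[0.88,-0.16,-0.04,0,0,-0.76,85],[0.86,-0.16,-0.05,0,0,-0.76,85],[0.87,-0.15,-0.04,0,0,-0.76,85],[0.85,-0.17,-0.05,0,0,-0.76,85],[0.85,-0.16,-0.04,0,0,-0.76,85]]}}

```text
clock: 2.6
eef_pos: [0.5134, 0.0138, 0.2665]
orientation: [2.263, 2.178, 0.001]
ft_force: [1.0, 0.2, -0.5]
grip_width: 0.0847
finger_force: 0.0
```

Emit:
{"op": "apply_moves", "data": {"targets": [[0.84,-0.17,-0.04,0,0,-0.76,85],[0.83,-0.17,-0.05,0,0,-0.75,85],[0.83,-0.17,-0.04,0,0,-0.76,85],[0.82,-0.18,-0.04,0,0,-0.76,85],[0,0,0,0,0,0,85],[0,0,0,0,0,0,85]]}}

```text
clock: 3.2
eef_pos: [0.4661, 0.1746, 0.2749]
orientation: [1.893, 2.506, -0.0]
ft_force: [0.3, -0.2, -0.7]
grip_width: 0.0849
finger_force: 0.0
```

```bash
python3 - <<'E'
from h import *
print(pose()[0],ctrl.sense()['orientation'],ctrl.sense()['clock'])
W=cam('wrist');w=snap('wrist','w0.png');print(-W[2].T@W[3],W[0])
for c in((.4764,.1388,.1913),(.4565,.2094,.188)):print(proj(W,c))
t=snap('top','t1.png')
cv2.imwrite('pics/v1.png',np.hstack([cv2.resize(x,(400,300)) for x in (w,t)])[:,:,::-1])
E
```

```text
[0.46614601 0.17458388 0.27491549] [ 1.89265079e+00  2.50648777e+00 -2.58145628e-04] 3.2
[0.44509465 0.24683651 0.41760185] [[323.54778911   0.         276.02238755]
 [  0.         323.54778911 211.73863126]
 [  0.           0.           1.        ]]
[[276.20751033 263.50386634]]
[[276.55151105 168.27102302]]
```

View pics/v1.png

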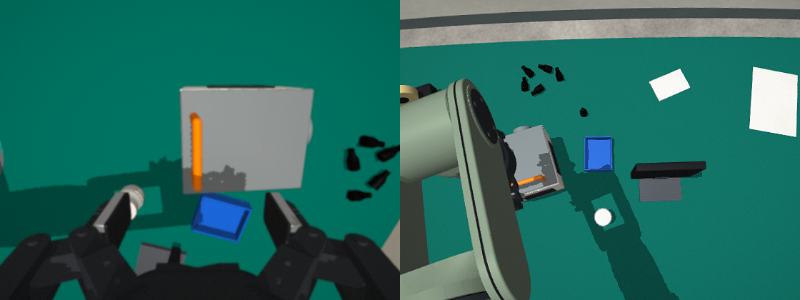

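The wrist picture shows the orange bar at about (276, 157–266). That matches the prediction and lies midway between the fingers, so I'll go down and grip it.

Emit:
{"op": "apply_moves", "data": {"targets": [[0,0,0.6,0,0,0,50],[0,0,0.6,0,0,0,50],[0,0,0.6,0,0,0,50],[0,0,0.3,0,0,0,50],[0,0,0,0,0,0,0],[0,0,0,0,0,0,0],[0,0,0,0,0,0,0],[0,0,0,0,0,0,0]], "squeeze": 40}}

```text
clock: 4.1
eef_pos: [0.4662, 0.1734, 0.1707]
orientation: [1.895, 2.505, -0.001]
ft_force: [-3.1, -3.2, 1.4]
grip_width: 0.0085
finger_force: 39.0
```

Emit:
{"op": "apply_moves", "data": {"targets": [[0,0,0,0,0,0,0],[0,0,0,0,0,0,0]]}}

```text
clock: 4.3
eef_pos: [0.4661, 0.1733, 0.1703]
orientation: [1.894, 2.505, -0.002]
ft_force: [-3.1, -4.9, 2.5]
grip_width: 0.0084
finger_force: 39.1
```

```bash
python3 - <<'E'
from h import *
p,R=pose();print(p)
# bar at theta=.109; arc in tool frame: tool y=unit x, z down
B=lambda t:np.array([-145*np.cos(t)+46*np.sin(t),145*np.sin(t)+46*np.cos(t)])/50
ts=np.linspace(.109,1.74,25);o=[];acc=B(ts[0]).copy()
for t in ts[1:]:
    d=np.round(B(t)-acc,2);acc+=d;o.append([0,float(d[0]),float(-d[1]),0,0,0,0])
for i in range(0,24,8):print(o[i:i+8])
E
```

```text
[0.46608933 0.17332937 0.17028662]
[[0, 0.09, -0.19, 0, 0, 0, 0], [0, 0.1, -0.18, 0, 0, 0, 0], [0, 0.12, -0.17, 0, 0, 0, 0], [0, 0.12, -0.16, 0, 0, 0, 0], [0, 0.14, -0.16, 0, 0, 0, 0], [0, 0.15, -0.14, 0, 0, 0, 0], [0, 0.15, -0.14, 0, 0, 0, 0], [0, 0.17, -0.12, 0, 0, 0, 0]]
[[0, 0.17, -0.11, 0, 0, 0, 0], [0, 0.18, -0.11, 0, 0, 0, 0], [0, 0.19, -0.08, 0, 0, 0, 0], [0, 0.19, -0.08, 0, 0, 0, 0], [0, 0.2, -0.06, 0, 0, 0, 0], [0, 0.2, -0.05, 0, 0, 0, 0], [0, 0.2, -0.03, 0, 0, 0, 0], [0, 0.21, -0.03, 0, 0, 0, 0]]
[[0, 0.2, -0.0, 0, 0, 0, 0], [0, 0.21, 0.0, 0, 0, 0, 0], [0, 0.21, 0.03, 0, 0, 0, 0], [0, 0.2, 0.03, 0, 0, 0, 0], [0, 0.2, 0.05, 0, 0, 0, 0], [0, 0.2, 0.06, 0, 0, 0, 0], [0, 0.19, 0.08, 0, 0, 0, 0], [0, 0.19, 0.09, 0, 0, 0, 0]]
```

Emit:
{"op": "apply_moves", "data": {"targets": [[0,0.09,-0.19,0,0,0,0],[0,0.1,-0.18,0,0,0,0],[0,0.12,-0.17,0,0,0,0],[0,0.12,-0.16,0,0,0,0],[0,0.14,-0.16,0,0,0,0],[0,0.15,-0.14,0,0,0,0],[0,0.15,-0.14,0,0,0,0],[0,0.17,-0.12,0,0,0,0]]}}

```text
clock: 5.1
eef_pos: [0.5132, 0.1871, 0.2352]
orientation: [-1.892, -2.502, 0.01]
ft_force: [-13.9, -7.0, 14.7]
grip_width: 0.0087
finger_force: 39.4
```

Emit:
{"op": "apply_moves", "data": {"targets": [[0,0.17,-0.11,0,0,0,0],[0,0.18,-0.11,0,0,0,0],[0,0.19,-0.08,0,0,0,0],[0,0.19,-0.08,0,0,0,0]]}}

```text
clock: 5.5
eef_pos: [0.5515, 0.1984, 0.2553]
orientation: [1.895, 2.505, 0.002]
ft_force: [-5.1, -3.5, 8.7]
grip_width: 0.0083
finger_force: 40.3
```

Emit:
{"op": "apply_moves", "data": {"targets": [[0,0.2,-0.06,0,0,0,0],[0,0.2,-0.05,0,0,0,0],[0,0.2,-0.03,0,0,0,0],[0,0.21,-0.03,0,0,0,0],[0,0.2,0,0,0,0,0],[0,0.21,0,0,0,0,0]]}}

```text
clock: 6.1
eef_pos: [0.6112, 0.2159, 0.2623]
orientation: [1.895, 2.505, 0.005]
ft_force: [-1.6, -0.8, 4.7]
grip_width: 0.0081
finger_force: 41.4
```

Emit:
{"op": "apply_moves", "data": {"targets": [[0,0.21,0.03,0,0,0,0],[0,0.2,0.03,0,0,0,0],[0,0.2,0.05,0,0,0,0],[0,0.2,0.06,0,0,0,0],[0,0.19,0.08,0,0,0,0]]}}

```text
clock: 6.6
eef_pos: [0.6595, 0.2299, 0.2482]
orientation: [-1.895, -2.506, -0.005]
ft_force: [-1.6, 3.5, 4.9]
grip_width: 0.0083
finger_force: 42.9
```

Emit:
{"op": "apply_moves", "data": {"targets": [[0,0.19,0.09,0,0,0,0],[0,0.06,0.03,0,0,0,0],[0,0,0,0,0,0,0]]}}

```text
clock: 6.9
eef_pos: [0.669, 0.2327, 0.2431]
orientation: [-1.893, -2.503, 0.002]
ft_force: [-8.2, 1.8, 11.3]
grip_width: 0.0088
finger_force: 43.6
```

The flap is at its stop: the bar travelled 211 mm of the expected 210 mm and the force is rising. I'll release it, go up and move back over the box.

Emit:
{"op": "apply_moves", "data": {"targets": [[0,0,0,0,0,0,20],[0,0,0,0,0,0,20],[0,0,-0.5,0,0,0,20],[0,0,-0.8,0,0,0,20],[0,0,-0.8,0,0,0,20],[0,0,0,0,0,0,20]]}}

```text
clock: 7.5
eef_pos: [0.6727, 0.232, 0.3528]
orientation: [1.891, 2.499, 0.015]
ft_force: [0.3, -0.0, 0.2]
grip_width: 0.0199
finger_force: 0.0
```

Emit:
{"op": "apply_moves", "data": {"targets": [[0,-0.7,0,0,0,0,20],[0,-0.8,0,0,0,0,20],[0,-0.8,0,0,0,0,20],[0,-0.8,0,0,0,0,30],[0,-0.6,0,0,0,0,30],[0,0,0,0,0,0,30],[0,0,0,0,0,0,30]]}}

```text
clock: 8.2
eef_pos: [0.4926, 0.1812, 0.3464]
orientation: [1.895, 2.505, 0.0]
ft_force: [0.4, -0.9, 0.4]
grip_width: 0.0301
finger_force: 0.0
```

```bash
python3 - <<'E'
from h import *
p,R=pose();print(p,ctrl.sense()['clock'])
W=cam('wrist');w=snap('wrist','w1.png')
for th in('filter','spare'):print(th,[(round(x['p'],2),np.round(x['rect']).tolist()) for x in ctrl.find_in('wrist',th)[:2]])
s=snap('scene','s1.png')
import fit
u=fit.least_squares(fit.fu,[.52,.19,.27,.1,0],loss='soft_l1').x
for x in(-36,24):print(x,[proj(W,fit.Rz(u[2])@np.array([x/1e3,y/1e3,.125])+[u[0],u[1],0])[0].round(0) for y in(-18,18)])
cv2.imwrite('pics/v2.png',np.hstack([cv2.resize(x,(400,300)) for x in (w,s)])[:,:,::-1])
E
```

```text
[0.49260087 0.18123765 0.34638486] 8.2
filter [(0.62, [314.0, 136.0, 331.0, 211.0]), (0.61, [231.0, 323.0, 249.0, 362.0])]
spare [(0.93, [268.0, 137.0, 280.0, 207.0]), (0.2, [231.0, 115.0, 538.0, 310.0])]
-36 [array([272., 195.]), array([272., 164.])]
24 [array([324., 195.]), array([325., 164.])]
```

View pics/v2.png

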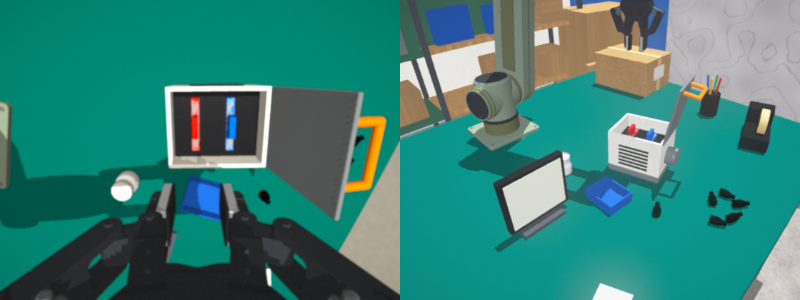

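The wrist picture shows the red tab at about (273,180) and the blue tab at (322,175). The flap stands fully open. I'll triangulate the blue tab from the wrist and scene views.

```bash
python3 - <<'E'
from h import *
import fit
w=cv2.imread('pics/w1.png');s=cv2.imread('pics/s1.png');W=cam('wrist');S=cam('scene')
def tab(im,box,lo,hi):
    l,t,r,b=box;h=cv2.cvtColor(im[t:b,l:r],cv2.COLOR_BGR2HSV);k=cv2.inRange(h,lo,hi)
    k=cv2.morphologyEx(k,cv2.MORPH_OPEN,np.ones((3,3)));n,_,st,ce=cv2.connectedComponentsWithStats(k)
    i=1+np.argmax(st[1:,4]);ys,xs=np.nonzero(_==i);return (ce[i]+[l,t]).round(1),[st[i][0]+l,st[i][1]+t,st[i][2],st[i][3],st[i][4]]
print(tab(w,(300,125,345,220),(105,180,80),(125,255,255)))
print(tab(s,(320,165,375,215),(105,180,80),(125,255,255)))
c=lambda im,x,y,ww,hh:cv2.resize(im[y:y+hh,x:x+ww],(400,400),interpolation=cv2.INTER_CUBIC)
cv2.imwrite('pics/c1.png',np.hstack([c(w,260,125,90,90),c(s,300,160,60,60)]))
u=fit.least_squares(fit.fu,[.52,.19,.27,.1,0],loss='soft_l1').x
for x in(-5,5):
  for y in (-18,18):
    X=fit.Rz(u[2])@np.array([(24+x)/1e3,y/1e3,.125])+[u[0],u[1],0];print(x,y,X.round(4),proj(W,X).round(1),proj(S,X).round(1))
E
```

```text
(array([321.6, 167.3]), [np.int32(317), np.int32(161), np.int32(12), np.int32(15), np.int32(77)])
(array([349.6, 189.1]), [np.int32(345), np.int32(184), np.int32(11), np.int32(11), np.int32(79)])
-5 -18 [0.5463 0.1778 0.125 ] [[319.1 195.3]] [[344.2 186.8]]
-5 18 [0.5365 0.2125 0.125 ] [[320.4 164.3]] [[350.9 179. ]]
5 -18 [0.556  0.1806 0.125 ] [[327.7 195.3]] [[348.8 187.9]]
5 18 [0.5462 0.2152 0.125 ] [[329.2 164.4]] [[355.4 180.1]]
```

View pics/c1.png

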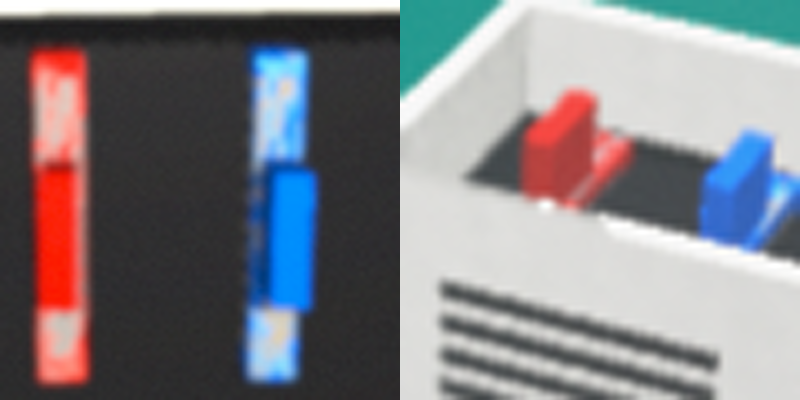

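```bash
python3 - <<'E'
from h import *
W=cam('wrist');S=cam('scene')
w=[(320.3,194.3),(321,162.9),(330.2,194.3),(331.1,163)];s=[(345.8,185.8),(352.5,179.8),(350.3,188.),(355.8,181.8)]
X=[]
for a,b in zip(w,s):
    x,e=tri([(W,a),(S,b)]);X.append(x);print(x.round(4),np.round(e,4),onz(W,a,.125).round(4))
c=np.mean(X,0);print(c);Z=np.array([onz(W,a,.125) for a in w]);print(Z.mean(0)); d=Z[1]+Z[3]-Z[0]-Z[2];print(np.arctan2(-d[0],d[1]))
m=Z.mean(0);rows([((m[0],m[1],.25),down(.2757),4)],f=30)
E
```

```text
[0.5475 0.1801 0.1268] [0.0008 0.0008] [0.5473 0.1793 0.125 ]
[0.538  0.2146 0.1227] [0.0011 0.0011] [0.5367 0.2142 0.125 ]
[0.5583 0.1824 0.125 ] [0. 0.] [0.5583 0.1825 0.125 ]
[0.5478 0.2163 0.1211] [0.0008 0.0008] [0.5477 0.2172 0.125 ]
[0.54792547 0.19838231 0.12390693]
[0.5475172  0.19830074 0.125     ]
0.2952923052463923
[[0.01, 0.28, 0.48, 0.0, 0.0, 0.0, 30], [0.0, 0.29, 0.48, 0.0, 0.0, 0.0, 30], [0.01, 0.28, 0.48, -0.01, 0.0, 0.0, 30], [0.01, 0.28, 0.48, 0.0, 0.0, 0.0, 30]]
end [0.5474 0.1984 0.2499] [ 1.895  2.505 -0.   ]
```

Emit:
{"op": "apply_moves", "data": {"targets": [[0.01,0.28,0.48,0,0,0,30],[0,0.29,0.48,0,0,0,30],[0.01,0.28,0.48,0,0,0,30],[0.01,0.28,0.48,0,0,0,30],[0,0,0.6,0,0,0,30],[0,0,0.6,0,0,0,30],[0,0,0.3,0,0,0,30]]}}

```text
clock: 9.1
eef_pos: [0.5458, 0.198, 0.172]
orientation: [-1.894, -2.503, 0.007]
ft_force: [-0.8, -0.3, -0.2]
grip_width: 0.0299
finger_force: 0.0
```

```bash
python3 - <<'E'
from h import *
p,R=pose();print(p,ctrl.sense()['ft_force'])
W=cam('wrist');w=snap('wrist','w2.png')
for n,x in enumerate([(.5473,.1793,.125),(.5367,.2142,.125),(.5583,.1825,.125),(.5477,.2172,.125)]):print(proj(W,x).round(1))
g=proj(W,p+[0,0,-.0]);print('tcp',g, 'hold',proj(W,p+[0,0,ctrl.hold_point_z]))
cv2.imwrite('pics/c2.png',cv2.resize(w[100:310,140:420],(800,600))[:,:,::-1])
E
```

```text
[0.54577312 0.19799631 0.17195223] [-0.75831528 -0.30764666 -0.16989515]
[[271.1 262.6]]
[[269.7 208.6]]
[[288.8 262.6]]
[[288.3 208.8]]
tcp [[276.48567832 271.43347277]] hold [[276.35531105 291.68239806]]
```

View pics/c2.png

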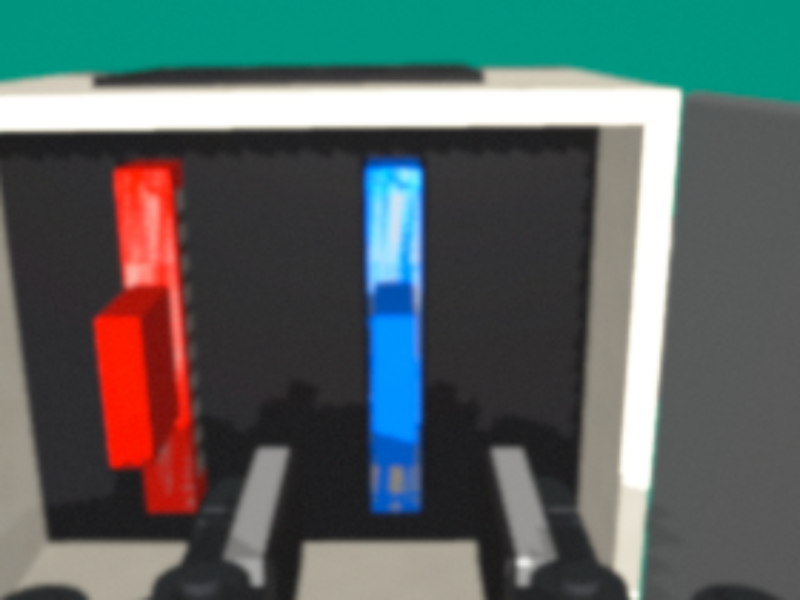

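The blue tab is centred between the fingers to about 1 mm (crop x 370–420, fingers at 290 and 490).

Emit:
{"op": "apply_moves", "data": {"targets": [[0,0,0.4,0,0,0,30],[0,0,0.4,0,0,0,30],[0,0,0.4,0,0,0,30],[0,0,0.22,0,0,0,30],[0,0,0,0,0,0,30],[0,0,0,0,0,0,30]]}}

```text
clock: 9.75
eef_pos: [0.5471, 0.1985, 0.1053]
orientation: [1.895, 2.505, 0.001]
ft_force: [0.4, -1.1, 1.0]
grip_width: 0.0301
finger_force: 0.0
```

```bash
python3 -c "
from h import *
s=ctrl.sense();p=s['eef_pos'];print(p,s['orientation'],s['ft_force']);a=.2757
d=np.array([.5475,.1983])-p[:2];print('unit-x err',d@[np.cos(a),np.sin(a)],'unit-y',d@[-np.sin(a),np.cos(a)])"
```

```text
[0.54708816 0.19850374 0.10527793] [1.89484563e+00 2.50499637e+00 1.16113547e-03] [ 0.44285017 -1.10874243  0.99174683]
unit-x err 0.0003408202530790167 unit-y -0.00030815936733065235
```

Emit:
{"op": "apply_moves", "data": {"targets": [[0,0,0.13,0,0,0,30],[0,0,0,0,0,0,8],[0,0,0,0,0,0,0],[0,0,0,0,0,0,0],[0,0,0,0,0,0,0],[0,0,0,0,0,0,0]], "squeeze": 45}}

```text
clock: 10.35
eef_pos: [0.5464, 0.1983, 0.0986]
orientation: [1.895, 2.505, 0.001]
ft_force: [0.1, -0.3, 2.3]
grip_width: 0.0088
finger_force: 45.9
```

Emit:
{"op": "apply_moves", "data": {"targets": [[0,0,-0.1,0,0,0,0],[0,0,-0.2,0,0,0,0],[0,0,-0.2,0,0,0,0],[0,0,-0.2,0,0,0,0]]}}

```text
clock: 10.75
eef_pos: [0.5465, 0.1983, 0.1345]
orientation: [1.895, 2.505, 0.001]
ft_force: [-0.4, 0.4, -1.0]
grip_width: 0.0089
finger_force: 45.6
```

Emit:
{"op": "apply_moves", "data": {"targets": [[0,0,-0.4,0,0,0,0],[0,0,-0.5,0,0,0,0],[0,0,-0.5,0,0,0,0],[0,0,-0.5,0,0,0,0],[0,0,-0.5,0,0,0,0],[0,0,-0.4,0,0,0,0],[0,0,-0.2,0,0,0,0],[0,0,0,0,0,0,0]]}}

```text
clock: 11.55
eef_pos: [0.5468, 0.1985, 0.2852]
orientation: [1.894, 2.504, 0.005]
ft_force: [0.4, 0.2, -0.8]
grip_width: 0.0094
finger_force: 45.6
```

```bash
python3 - <<'E'
from h import *
import fit
b=cv2.imread('pics/t0.png').astype(float);T=fit.T;S=fit.S
# top view: upper and lower edge rows of dark slab top per column
for c in (340,360,380,400,420):
    g=b[215:262,c,1];print(c,g.astype(int).tolist())
s=cv2.imread('pics/s0.png')
h=cv2.cvtColor(s,cv2.COLOR_BGR2HSV);k=cv2.inRange(h,(0,0,180),(180,60,255));z=np.zeros_like(k);z[205:335,130:240]=k[205:335,130:240]
n,l,st,ce=cv2.connectedComponentsWithStats(z);i=1+np.argmax(st[1:,4]);ct=max(cv2.findContours((l==i).astype(np.uint8),0,1)[0],key=cv2.contourArea)
ap=cv2.approxPolyDP(ct,4,True)[:,0];print(ap.tolist())
E
```

```text
340 [107, 108, 109, 109, 108, 107, 110, 108, 108, 107, 108, 109, 110, 61, 28, 32, 35, 39, 38, 35, 37, 40, 38, 33, 20, 13, 10, 16, 12, 12, 17, 12, 20, 12, 13, 50, 93, 91, 89, 89, 91, 90, 92, 92, 91, 91, 91]
360 [107, 106, 109, 108, 109, 109, 110, 107, 108, 105, 109, 110, 83, 23, 32, 34, 31, 30, 36, 35, 37, 39, 32, 25, 3, 12, 14, 13, 16, 12, 13, 9, 12, 39, 52, 48, 89, 88, 88, 89, 90, 90, 90, 88, 87, 86, 90]
380 [107, 108, 107, 106, 109, 109, 110, 108, 108, 108, 109, 107, 38, 31, 34, 33, 33, 34, 37, 32, 37, 38, 28, 22, 17, 18, 13, 21, 15, 10, 16, 9, 9, 39, 92, 85, 85, 84, 90, 87, 87, 85, 88, 85, 88, 86, 86]
400 [109, 108, 109, 108, 108, 110, 107, 108, 109, 108, 108, 59, 24, 33, 29, 30, 35, 28, 33, 37, 37, 33, 20, 13, 15, 12, 19, 13, 8, 14, 17, 13, 24, 71, 113, 107, 107, 106, 107, 107, 107, 107, 108, 108, 109, 108, 106]
420 [107, 108, 108, 108, 108, 107, 106, 108, 109, 109, 82, 23, 29, 32, 29, 32, 34, 32, 34, 35, 31, 23, 6, 15, 16, 48, 65, 68, 65, 63, 65, 63, 82, 108, 108, 108, 107, 106, 107, 106, 105, 107, 107, 108, 106, 108, 107]
[[223, 221], [144, 263], [161, 322], [230, 278]]
```

```bash
python3 - <<'E'
from h import *
import fit
S,T=fit.S,fit.T
PO=[((0,-75,160),S,(143.8,263)),((0,75,160),S,(224,220.5)),((0,75,30),S,(231.8,278.7)),((0,-75,30),S,(161.2,323.3)),
((0,85,170),T,(330.5,228.2)),((0,-85,170),T,(428,225)),((-20,-85,170),T,(429,236.3)),((-20,85,170),T,(331,239))]
for z0 in (False,True):
  def fp(p):return np.concatenate([proj(c,fit.Rz(p[2])@(np.array(X)/1e3)+[p[0],p[1],0 if z0 else p[3]])[0]-uv for X,c,uv in PO])
  q=least=fit.least_squares(fp,[.5,-.17,0,0]);print('panel',q.x.round(4),q.fun.reshape(-1,2).round(1).tolist())
x=q.x;yaw=x[2];P=fit.Rz(yaw)@[.045,0,0]+[x[0],x[1],0];print(P)
p,R=rows([((P[0]+.0,P[1],.285),down(yaw),9)],f=0,polar=False)
E
```

```text
panel [ 5.064e-01 -1.669e-01  1.900e-03  4.000e-04] [[-0.5, 0.6], [0.1, 0.1], [-0.1, -0.3], [-0.1, -0.1], [-0.8, -0.4], [0.3, -0.2], [0.4, 0.0], [-0.7, 0.4]]
panel [ 0.5063 -0.1669  0.0018  0.    ] [[-0.5, 0.7], [0.1, 0.2], [-0.1, -0.2], [-0.1, -0.0], [-0.8, -0.3], [0.2, -0.1], [0.3, 0.1], [-0.7, 0.5]]
[ 0.55131857 -0.16682096  0.        ]
[[-0.78, -0.21, 0.0, 0.0, 0.0, 0.29, 0], [-0.79, -0.19, 0.0, 0.01, 0.0, 0.29, 0], [-0.8, -0.16, 0.0, 0.0, 0.0, 0.29, 0], [-0.8, -0.14, 0.0, 0.0, 0.0, 0.29, 0], [-0.8, -0.12, 0.0, 0.01, 0.0, 0.29, 0], [-0.81, -0.09, 0.0, 0.0, 0.0, 0.29, 0], [-0.81, -0.06, 0.0, 0.01, 0.0, 0.29, 0], [-0.81, -0.04, 0.0, 0.0, -0.01, 0.29, 0]]
[[-0.81, -0.02, 0.0, 0.0, 0.0, 0.29, 0]]
end [ 0.5513 -0.1668  0.2849] [ 2.219  2.224 -0.   ]
```

```bash
python3 - <<'E'
from h import *
rows([((.5463,-.1668,.285),down(.0018),14)],f=0)
E
```

```text
[[-0.5, -0.14, 0.0, 0.0, 0.0, 0.19, 0], [-0.51, -0.14, 0.0, 0.0, 0.0, 0.18, 0], [-0.5, -0.12, 0.0, 0.01, 0.0, 0.19, 0], [-0.51, -0.11, 0.0, 0.0, 0.0, 0.19, 0], [-0.51, -0.1, 0.0, 0.0, 0.0, 0.18, 0], [-0.52, -0.1, 0.0, 0.0, 0.0, 0.19, 0], [-0.51, -0.08, 0.0, 0.01, 0.0, 0.19, 0], [-0.52, -0.07, 0.0, 0.0, 0.0, 0.18, 0]]
[[-0.52, -0.07, 0.0, 0.0, 0.0, 0.19, 0], [-0.52, -0.05, 0.0, 0.0, 0.0, 0.19, 0], [-0.52, -0.04, 0.0, 0.01, 0.0, 0.18, 0], [-0.52, -0.03, 0.0, 0.0, -0.01, 0.19, 0], [-0.52, -0.03, 0.0, 0.0, 0.0, 0.19, 0], [-0.52, -0.01, 0.0, 0.0, 0.0, 0.18, 0]]
end [ 0.5462 -0.1667  0.2849] [ 2.219  2.224 -0.   ]
```

Emit:
{"op": "apply_moves", "data": {"targets": [[-0.5,-0.14,0,0,0,0.19,0],[-0.51,-0.14,0,0,0,0.18,0],[-0.5,-0.12,0,0,0,0.19,0],[-0.51,-0.11,0,0,0,0.19,0],[-0.51,-0.1,0,0,0,0.18,0],[-0.52,-0.1,0,0,0,0.19,0],[-0.51,-0.08,0,0,0,0.19,0],[-0.52,-0.07,0,0,0,0.18,0]]}}

```text
clock: 12.35
eef_pos: [0.5454, -0.0114, 0.2819]
orientation: [-2.084, -2.348, 0.003]
ft_force: [0.2, -0.1, -0.7]
grip_width: 0.0094
finger_force: 45.6
```

Emit:
{"op": "apply_moves", "data": {"targets": [[-0.52,-0.07,0,0,0,0.19,0],[-0.52,-0.05,0,0,0,0.19,0],[-0.52,-0.04,0,0,0,0.18,0],[-0.52,-0.03,0,0,0,0.19,0],[-0.52,-0.03,0,0,0,0.19,0],[-0.52,-0.01,0,0,0,0.18,0],[0,0,0,0,0,0,0],[0,0,0,0,0,0,0]]}}

```text
clock: 13.15
eef_pos: [0.5451, -0.167, 0.282]
orientation: [-2.218, -2.221, 0.001]
ft_force: [0.0, 0.1, -0.8]
grip_width: 0.0093
finger_force: 45.6
```

```bash
python3 - <<'E'
from h import *
import fit
p,R=pose();print(p,R.as_rotvec());W=cam('wrist');S=cam('scene')
w=snap('wrist','w3.png');s=snap('scene','s3.png')
for n in('wrist','scene'):print([(round(x['p'],2),np.round(x['rect']).tolist()) for x in ctrl.find_in(n,'filter')[:2]])
# predicted filter corners: tab top at p.z+.0264
o=s.copy()
for y in(-45,45):
  for z in(0,75):
    for x in (-6,6):
      X=p+np.array([x/1e3,y/1e3,z/1e3-.0786]);c=proj(S,X)[0];cv2.circle(o,tuple(int(round(v*1)) for v in c),1,(255,0,255),-1)
cv2.imwrite('pics/v3.png',np.hstack([cv2.resize(o[100:380,60:340],(400,400)),cv2.resize(w,(400,400))])[:,:,::-1])
E
```

```text
[ 0.54508354 -0.16695883  0.28200621] [-2.21822157e+00 -2.22103213e+00  1.17647490e-03]
[(0.63, [264.0, 157.0, 292.0, 345.0])]
[]
```

View pics/v3.png

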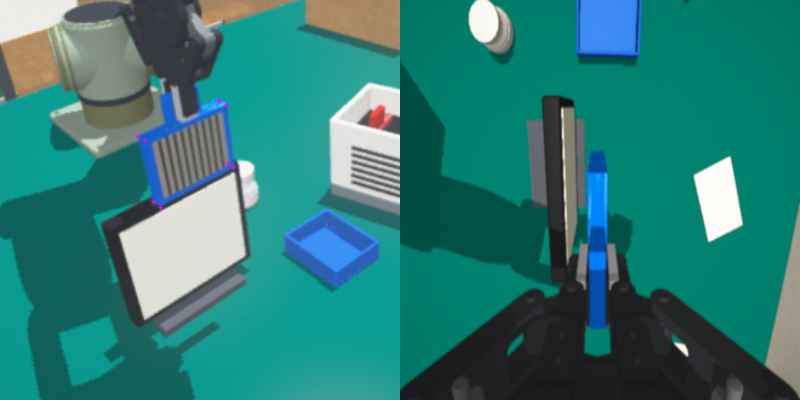

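The scene view shows the blue filter upright above the panel, with its predicted corners on the real ones (crop (142,140), (220,103), (160,205), (232,165)). The wrist view shows it parallel to the slab with a clear gap. I'll lower it.

Emit:
{"op": "apply_moves", "data": {"targets": [[0,0.02,0.3,0,0,0,0],[0,0,0.4,0,0,0,0],[0,0,0.4,0,0,0,0],[0,0,0.4,0,0,0,0],[0,0,0.4,0,0,0,0],[0,0,0.4,0,0,0,0],[0,0,0.4,0,0,0,0],[0,0,0.2,0,0,0,0]]}}

```text
clock: 14.15
eef_pos: [0.5458, -0.1659, 0.1366]
orientation: [-2.216, -2.223, 0.002]
ft_force: [0.5, 0.3, -1.5]
grip_width: 0.0092
finger_force: 45.5
```

Emit:
{"op": "apply_moves", "data": {"targets": [[0,0,0,0,0,0,0],[0,0,0,0,0,0,0],[0,0,0,0,0,0,0]]}}

```text
clock: 14.45
eef_pos: [0.5475, -0.167, 0.1395]
orientation: [2.217, 2.223, 0.002]
ft_force: [0.5, -0.2, -1.0]
grip_width: 0.0093
finger_force: 45.5
```

```bash
python3 - <<'E'
from h import *
import fit
p,R=pose();print(p,R.as_rotvec());S=cam('scene');W=cam('wrist')
w=snap('wrist','w4.png');s=snap('scene','s4.png');t=snap('top','t4.png')
o=s.copy()
for y in(-45,45):
  for z in(0,75):
      X=p+np.array([.006,y/1e3,z/1e3-.0786]);c=proj(S,X)[0];print(y,z,c.round(1))
o=cv2.resize(s[190:340,110:260],(400,400),interpolation=cv2.INTER_CUBIC)
for y in(-45,45):
  for z in(0,75):
      c=(proj(S,p+np.array([.006,y/1e3,z/1e3-.0786]))[0]-[110,190]+.5)*400/150;cv2.circle(o,tuple(int(round(v)) for v in c),2,(255,0,255),-1)
cv2.imwrite('pics/v4.png',np.hstack([o,cv2.resize(t,(400,400))])[:,:,::-1])
E
```

```text
[ 0.54746034 -0.16703749  0.13953342] [2.21704294e+00 2.22268994e+00 1.58088677e-03]
-45 0 [189.1 316.2]
-45 75 [180.9 281.4]
45 0 [233.6 287.3]
45 75 [229. 253.]
```

View pics/v4.png

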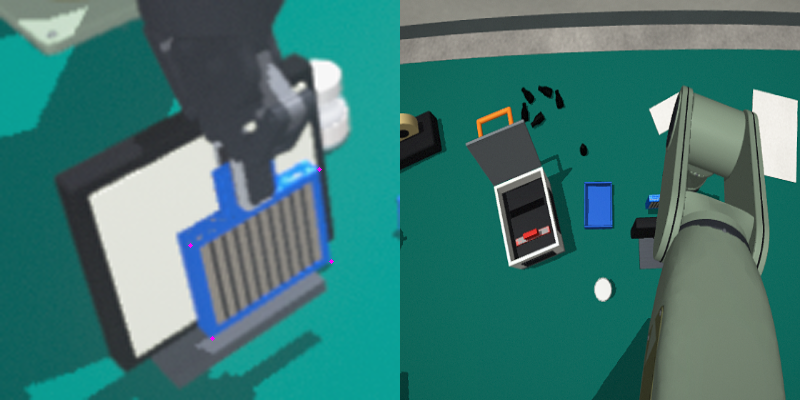

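The scene shows the filter upright in front of the lit face, with its corners within 1–2 px of the prediction. In the top view the flap is open, the red filter is in its slot, and the jar, tray and sleeve are untouched. It's 3.5 mm high, so I'll make a small correction.

Emit:
{"op": "apply_moves", "data": {"targets": [[0,0,0.07,0,0,0,0],[0,0,0,0,0,0,0],[0,0,0,0,0,0,0],[0,0,0,0,0,0,0],[0,0,0,0,0,0,0],[0,0,0,0,0,0,0]]}}

```text
clock: 15.2
eef_pos: [0.5467, -0.167, 0.1348]
orientation: [2.219, 2.224, -0.0]
ft_force: [0.0, 0.4, -0.6]
grip_width: 0.0093
finger_force: 45.5
```

```bash
python3 -c "
from h import *
s=ctrl.sense();print(s['eef_pos'],s['ft_force'],abs(s['joint_velocities']).max());print(ctrl.sign_off())"
```

```text
[ 0.54670499 -0.16696398  0.13484335] [ 0.00900281  0.39308031 -0.64967758] 0.001389924500789311
the job is handed in; nothing more can be done
None
```

The job is handed in: the flap is fully open, and by my measurements the blue filter is held still and upright in front of the panel, centred and square to within 1–2 mm, about 34 mm off the lit face; the red filter is still in its slot, and the jar, tray and sleeve look undisturbed in the pictures.

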